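# Open the filter box of a bench vacuum pump

## Robot

A 6-joint arm with a two-finger parallel gripper is mounted at the origin on the work surface. World frame = base frame: x ahead of the robot, y to its left, z up, the work surface at z = 0. Lengths are in m, angles in rad, forces in N, time in s.
With the tool pointing down it reaches from about 0.35 to 0.975 m from the base axis. Payload 4.9 kg.
Tool frame: the origin (TCP) lies on the centre line of the jaws, within the pads' length; the fingertips stand ctrl.tcp_to_tips ahead of it and the grasp point (between the pads) lies 3 mm ahead of it (ctrl.tcp_to_tips is the distance from the TCP to the fingertips, in m); z points along the fingers, y is the direction in which the jaws open and shut (so a half turn about z gives the same grasp; the last joint's range is limited). The gripper opens to 85 mm and grips with 20 to 120 N. Pads are 22 mm wide; open, the fingers measure 114 mm over their backs; the gripper's body (76 mm by 85 mm) begins 54 mm behind the grasp point. The pads swing forward as they close: fully open they stand 13 mm farther back than shut.
Start: joints at [-1.385, 0.053, 1.613, -0, 1.476, -0.119], TCP at [0.188, -0.596, 0.253] pointing down, gripper open.
Joint ranges: [-3.01, 3.01], [-1.01, 2.22], [0.06, 2.58], [-1.02, 4.17], [0.09, 2.62], [-3.14, 3.14]. Speed limits (rad/s): [2.57, 2.57, 3.14, 3.14, 3.14, 3.14].

## Interface

Orientations are given as a rotation vector (axis times angle).
In Python, from station import ctrl, vision gives the robot as it stands.
- The arm moves only by the tool jog_arm, never from a script. Its argument "deltas" is a list of rows, each a list of 7 numbers: the turn, a rotation vector about the tool's x, y, z in rad, then the shift along the tool's x, y, z in cm, then the opening, from 0 (shut) to 1 (fully open). A call has 1 to 12 rows; each row shifts and turns the commanded pose from where the row before left it, along the tool's axes as they then stand; what a row does not reach is not made up. A row lasts 1/12 s, in which the tool goes at most 41.7 mm and 7.16 degrees, less where a joint would pass 70% of its speed; a pose out of reach is approached as far as the arm can. A call with a gripper value outside its range is refused whole. The fingers move at their own pace and stop on an object; "grip_force" is the grip in N (left out, the last holds). Time passes only in rows, so rows that do not move let the fingers close. It gives the time, the measured TCP pose, the force and the opening at its end, in the units of the state.
- ctrl.get_obs(): the state, without advancing time (a new reading comes with each control period).
- vision.get_image(name): name is "scene" or "top"; returns (picture, depth): 480x640x3 uint8, red, green, blue; 480x640 float32, m along the optical axis (not along the pixel's ray), 0 where there is no reading.
- vision.calibration(name): a dict with "fx", "fy", "cx", "cy" (pixels), "rvec" (rotation vector, rad) and "tvec" (3), from world to camera coordinates, as OpenCV has them. Camera axes: x right, y down, z forward; pixel columns grow to the right and rows downward; lengths in m; the calibration is good to about 2 mm. A picture is of the moment at which its call begins. calibration takes no time and is no camera call.
- ctrl.finish_job(): hands the job in, once; it reports no verdict.
The state is a dict: "t": time; "q": joint angles; "dq": joint speeds; "effort": joint torques, N m; "tool_pos": TCP position; "tool_rot": TCP orientation; "contact_force": force on the tool from outside, world axes, zero at the start; "wrist_torque": the same for the moment, N m; "opening": finger opening in m.
Only numpy, scipy, OpenCV 4.12 (cv2) and the standard library are available. Lean on these libraries where they do the work, as an engineer would, in place of code of your own. Each camera call takes 0.05 s, during which the arm holds its last target. There are 200 camera calls.

## Task

Open the intake filter box on top of the bench vacuum pump: with the fingertips, press in the orange snap tab until the blue cover springs loose, then push the cover straight back out of its rails. Leave it lying flat and square on the pump's rear deck, wholly clear of the rails, with the filter uncovered. Do not pick up the cover, and leave everything else on the bench where it stands.

Things in the scene. Friction and masses are not known exactly. Their poses are not given: they have to be found in the camera images.
- pump: White bench vacuum pump, a fixed box 300 (x) x 150 (y) x 110 mm high. Origin at bench level under the centre of the filter seat; x points from the orange tab over the seat to the rear deck, z up. Its flat top (the deck, z = 110 mm) runs from x = -100 to +200 mm: orange tab x = -84 to -54, seated blue cover -50 to +50, empty rear deck +50 to +200. The other entries use this frame.
- seat (a point): Centre of the filter seat at deck height (pump x = 0, y = 0, z = 110 mm), where the cover's origin is when seated. Beside it two aluminium rails, x = -48 to +48, 9.5 mm tall, inner faces at y = +-51.5, with inward lips that hold the cover down. Under the cover a well 72 x 68 mm with the white pleated filter, its top about 5 mm below the deck.
- cover: Blue filter cover: a hood 100 (x) x 88 (y) x 30 mm tall, 0.11 to 0.22 kg, low flanges along its sides under the rail lips (100 mm over them). Origin: centre of its underside; axes as the pump's. Play in the rails 1.5 mm. A grip rib, 60 mm along y, 8 thick, 10 tall, stands on its top centre. Latched until the tab is pressed; out of the rails once 92 mm or more from the seat along pump x.
- cover_front (a point): Middle of the cover's flat upright front face, half way up it (cover x = -50 mm, 15 mm above its underside): the place to push. When the latch lets go, two brass spring plungers (in lugs 10 mm tall at pump x = -74 to -57, y = +-33) shove the cover about 11 mm to +x; from there it slides with a few newtons.
- release_tab (a joint): How far the orange snap tab is pressed down, m: 0 at rest, 0.008 fully in. It moves straight down against a spring (about 2.5 N to start, 6 N fully in, plus up to 3 N of latch friction). The latch lets go at about 6 mm. Let go, the tab springs back up to 0.
- tab_pad (a point): Centre of the top of the orange tab's ribbed pad, 30 (x) x 44 (y) mm, at pump x = -69, y = 0; at rest z = 122 mm (12 mm over the deck), fully pressed 114 mm. The pad ends 4 mm before the seated cover's face; the tab's catch nose (x = -46 to -41) stands 6 mm over the deck. To push the cover, keep the fingertips above the pad (z over 122) and below the cover's top edge (z = 140).
- tube_rack: Green tube rack with small tubes, 110 x 60 mm, 52 mm tall, loose; origin under its centre. A bystander.
- tip_box: Blue pipette-tip box with a clear lid, 122 x 87 mm, 70 mm tall, loose; origin under its centre. A bystander.
- jar: Glass jar with a green lid, 84 mm across, 130 mm tall, loose; origin under its centre. A bystander.
- reagent_bottle: Amber bottle with a red cap, 66 mm across, 150 mm tall, loose; origin under its centre. A bystander.
- wash_jar: White jar with a black lid, 72 mm across, 95 mm tall, loose; origin under its centre. A bystander.
- spare_filter: Spare pleated filter lying on the bench, blue frame with white pleats, 72 x 68 mm, 18 mm tall, loose; origin under its centre. A bystander.
- pipette: Grey micropipette lying on the bench along its x, about 265 mm long, 30 mm tall, loose; origin under it at mid-length. A bystander.

How it is judged:
By the outcome, as a careful person would: the job done as asked, in the order asked, and still so for the second after the job is handed in, with the robot touching nothing.
It also fails if it takes over 35 s, if anything falls off the work surface, if the arm or the gripper's body presses on something with over 40 N, if the wrist force passes 120 N, or if a joint passes its speed limit or range.

## Working session

There is one attempt and no reset: what is moved stays moved. The work goes in short steps, Python scripts to look and compute and a tool call to move; the robot and the scene stay as the last step left them, time stands still between calls to the robot, and variables do not carry over. Pictures are saved under pics/ and viewed, about 8 in all and at most 12, crops included, and the job is handed in when it is done.

Besides the shell and the picture viewer there is one more tool, called after "Emit:" in YAML: its name, and indented under it one key for each argument. jog_arm: Moves the arm, as the interface text tells. Its arguments: {"type":"object","properties":{"deltas":{"type":"array"},"grip_force":{"type":"number"}},"required":["deltas"]}

```bash
mkdir -p pics; ls; cat > h.py <<'E'
import numpy as np, cv2
from scipy.spatial.transform import Rotation as R
from station import ctrl, vision
def cam(n):
    c=vision.calibration(n); return c, R.from_rotvec(np.ravel(c['rvec'])).as_matrix(), np.ravel(c['tvec'])
def cloud(n,d):
    c,Rm,t=cam(n); v,u=np.mgrid[:480,:640]
    p=np.stack([(u-c['cx'])/c['fx']*d,(v-c['cy'])/c['fy']*d,d],-1)
    return (p-t)@Rm
def proj(n,P):
    c,Rm,t=cam(n); q=np.asarray(P)@Rm.T+t
    return np.stack([q[...,0]/q[...,2]*c['fx']+c['cx'],q[...,1]/q[...,2]*c['fy']+c['cy']],-1)
E
python3 - <<'E'
from h import *
for n in('scene','top'):
    im,d=vision.get_image(n); cv2.imwrite(f'pics/{n}0.png',im[...,::-1]); np.save(f'{n}0.npy',d); np.save(f'{n}0i.npy',im)
    c,Rm,t=cam(n); print(n,-Rm.T@t,c['fx'])
print(ctrl.get_obs(), ctrl.tcp_to_tips)
E
```

```text
pics
scene [ 1.43890377 -0.33221154  1.40769792] 617.2613047441948
top [0.3824701  0.03679752 1.33626944] 604.8155430581746
{'t': 0.1, 'q': array([-1.38501950e+00,  5.32723377e-02,  1.61416458e+00, -2.07690051e-05,
        1.47601879e+00, -1.19008174e-01]), 'dq': array([ 0.00045085, -0.00011129, -0.00414047,  0.00173649, -0.00152213,
        0.00099831]), 'effort': array([ 9.57712982e-04, -3.94904673e+01, -3.71361279e+01, -6.49579351e-05,
        3.91241920e-03, -1.02944307e-05]), 'tool_pos': array([ 0.18744654, -0.59567132,  0.25219269]), 'tool_rot': array([-3.10334362e+00, -4.76624782e-01,  1.30059608e-04]), 'contact_force': array([0.26673315, 0.67127793, 0.91647005]), 'wrist_torque': array([ 0.01758292, -0.03200595,  0.01992365]), 'opening': 0.08535986072650986} 0.022
```

View pics/top0.png

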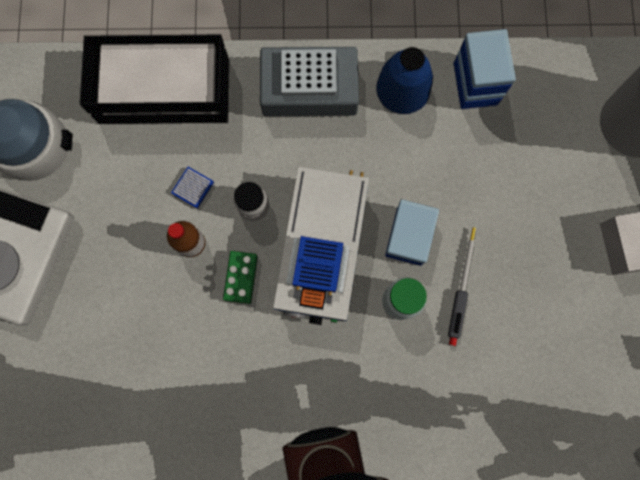

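View pics/scene0.png

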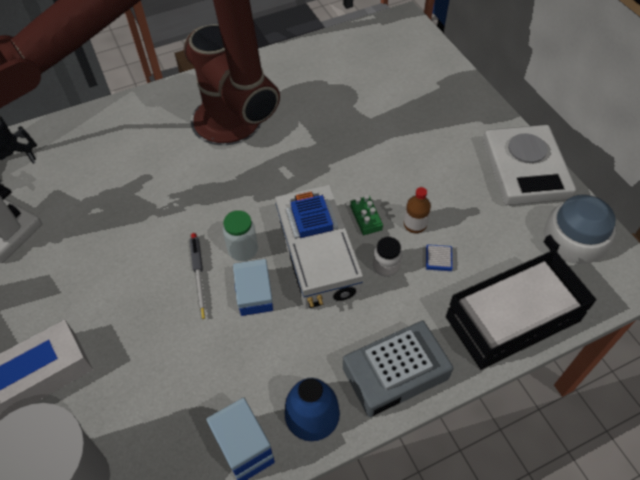

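Top view: the pump spans about (275–368, 165–320). The orange tab is at (313,298), the cover at (318,265) and the rear deck at the top, away from the base. The jar (407,297) and tip box (413,232) stand to its right, the rack (240,277) and wash jar (250,200) to its left. Next I'll fit the pose.

```bash
python3 - <<'E'
from h import *
im=np.load('top0i.npy'); d=np.load('top0.npy'); P=cloud('top',d)
hsv=cv2.cvtColor(im,cv2.COLOR_RGB2HSV)
v,u=np.mgrid[:480,:640]
roi=(u>265)&(u<380)&(v>155)&(v<330)&(d>0)
def rect(m,name):
    q=P[m]; r=cv2.minAreaRect(q[:,:2].astype(np.float32)); print(name,m.sum(),np.round(r[0],4),np.round(r[1],4),round(r[2],2),'z',np.round(np.percentile(q[:,2],[5,50,95]),4))
z=P[...,2]
rect(roi&(z>.100)&(z<.165),'pump')
rect(roi&(z>.100)&(z<.118),'deck')
blue=roi&(hsv[...,0]>105)&(hsv[...,0]<125)&(hsv[...,1]>120)
rect(blue&(z>.134)&(z<.145),'covertop')
rect(blue&(z>.145),'rib')
org=roi&(hsv[...,0]<15)&(hsv[...,1]>130)&(z>.112)
rect(org,'tab')
for n,m in(('blue',blue),('org',org)): print(n,P[m].mean(0).round(4))
b=roi&(z<.02); print('bench',np.median(P[(z<.03)&(d>0)],0)[2])
x=cv2.resize(im[150:330,255:435],None,fx=3.3,fy=3.3,interpolation=cv2.INTER_CUBIC); cv2.imwrite('pics/c1.png',x[...,::-1])
E
```

```text
pump 10394 [0.6058 0.0356] [0.1502 0.3017] 80.06 z [0.1063 0.1113 0.142 ]
deck 7387 [0.6058 0.0356] [0.1502 0.3017] 80.06 z [0.1058 0.11   0.1147]
covertop 1972 [0.5556 0.0447] [0.0876 0.1   ] 80.21 z [0.1361 0.1399 0.1435]
rib 150 [0.5592 0.0473] [0.0837 0.0928] 87.97 z [0.1452 0.1488 0.1525]
tab 342 [0.4894 0.0565] [0.0464 0.033 ] 79.27 z [0.1162 0.1217 0.1259]
blue [0.5543 0.0449 0.1403]
org [0.4879 0.0562 0.1216]
bench -0.0004997756439783011
```

View pics/c1.png

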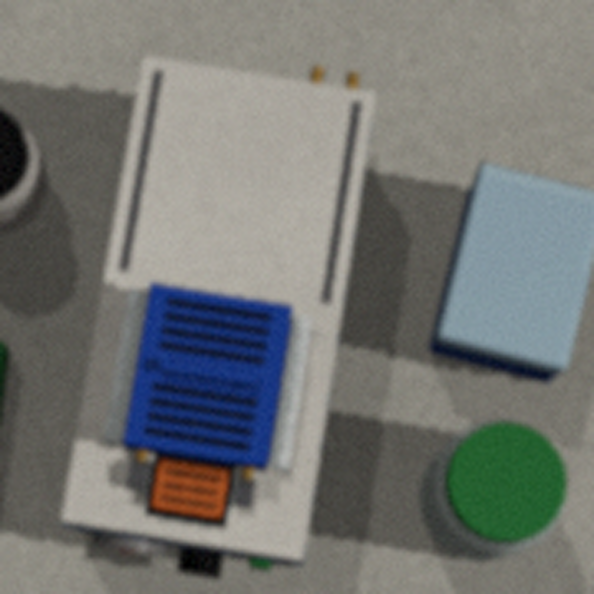

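Depth fit: pump yaw about −9.9° and seat about (0.556, 0.0445). The heights (deck 0.110, cover top 0.140, tab 0.1217) and sizes match the given ones. Next, the transit numbers.

```bash
cat >> h.py <<'E'
yaw=np.radians(-9.93); ex=np.array([np.cos(yaw),np.sin(yaw),0]); ey=np.array([-ex[1],ex[0],0]); seat=np.array([.5562,.0445,.110])
def pump(px,py,z): return np.append((seat+px*ex+py*ey)[:2],z)
def st(goal=None):
    o=ctrl.get_obs(); T=R.from_rotvec(o['tool_rot']); M=T.as_matrix(); p=o['tool_pos']; r=p-seat
    print('t',round(o['t'],2),'pump xy mm',(r@ex*1e3).round(1),(r@ey*1e3).round(1),'z',(p[2]*1e3).round(1),'F',o['contact_force'].round(1),'open',round(o['opening'],4),'q',o['q'].round(2))
    print('tool x in pump',(M[:,0]@np.c_[ex,ey]).round(3),'z',M[:,2].round(3))
    G=np.c_[ey*0+ex,-ey,[0,0,-1.]]  # goal: tool x=pump x
    G2=np.c_[-ex,ey,[0,0,-1.]]
    for g in (G,G2):
        print('turn',(T.inv()*R.from_matrix(g)).as_rotvec().round(4), 'shift after cm', None if goal is None else ((goal-p)@g*100).round(2))
E
python3 -c "
from h import *
st(pump(-.069,0,.20))"
```

```text
t 0.1 pump xy mm -252.8 -694.2 z 252.2 F [0.3 0.7 0.9] open 0.0854 q [-1.39  0.05  1.61 -0.    1.48 -0.12]
tool x in pump [0.888 0.46 ] z [-0.     0.002 -1.   ]
turn [-1.900e-03  2.000e-04  4.781e-01] shift after cm [ 18.38 -69.42   5.22]
turn [-3.0000e-04 -2.5000e-03 -2.6635e+00] shift after cm [-18.38  69.42   5.22]
```

Emit:
jog_arm:
  deltas:
    - [0, 0, 0.0956, 0, 0, 0, 0]
    - [0, 0, 0.0956, 0, 0, 0, 0]
    - [0, 0, 0.0956, 0, 0, 0, 0]
    - [0, 0, 0.0956, 0, 0, 0, 0]
    - [0, 0, 0.0956, 0, 0, 0, 0]
    - [0, 0, 0, 0.77, -2.89, 0, 0]
    - [0, 0, 0, 0.77, -2.89, 0, 0]
    - [0, 0, 0, 0.77, -2.89, 0, 0]
    - [0, 0, 0, 0.77, -2.89, 0, 0]
    - [0, 0, 0, 0.77, -2.89, 0, 0]
    - [0, 0, 0, 0.77, -2.89, 0, 0]
    - [0, 0, 0, 0.77, -2.89, 0, 0]

```text
t: 1.1
tool_pos: [0.2757, -0.4046, 0.2527]
tool_rot: [-3.129, 0.272, 0.001]
contact_force: [0.1, -0.2, 0.5]
opening: 0.0001
```

Emit:
jog_arm:
  deltas:
    - [0, 0, 0, 0.77, -2.89, 0, 0]
    - [0, 0, 0, 0.77, -2.89, 0, 0]
    - [0, 0, 0, 0.77, -2.89, 0, 0]
    - [0, 0, 0, 0.77, -2.89, 0, 0]
    - [0, 0, 0, 0.77, -2.89, 0, 0]
    - [0, 0, 0, 0.77, -2.89, 0, 0]
    - [0, 0, 0, 0.77, -2.89, 0, 0]
    - [0, 0, 0, 0.77, -2.89, 0, 0]
    - [0, 0, 0, 0.77, -2.89, 0, 0]
    - [0, 0, 0, 0.77, -2.89, 0, 0]
    - [0, 0, 0, 0.77, -2.89, 0, 0]
    - [0, 0, 0, 0.77, -2.89, 0, 0]

```text
t: 2.1
tool_pos: [0.4264, -0.0789, 0.2529]
tool_rot: [-3.13, 0.272, 0.0]
contact_force: [-0.2, -0.8, 0.9]
opening: 0.0002
```

Emit:
jog_arm:
  deltas:
    - [0, 0, 0, 0.77, -2.89, 0, 0]
    - [0, 0, 0, 0.77, -2.89, 0, 0]
    - [0, 0, 0, 0.77, -2.89, 0, 0]
    - [0, 0, 0, 0.77, -2.89, 0, 0]
    - [0, 0, 0, 0.77, -2.89, 0, 0]
    - [0, 0, 0, 0, 0, 0, 0]
    - [0, 0, 0, 0, 0, 0, 0]

```text
t: 2.68
tool_pos: [0.489, 0.0563, 0.2526]
tool_rot: [3.13, -0.267, -0.002]
contact_force: [0.1, -0.5, -0.6]
opening: 0.0001
```

```bash
python3 -c "
from h import *
st(pump(-.069,0,.150))"
```

```text
t 2.68 pump xy mm -68.2 -0.0 z 252.6 F [ 0.1 -0.5 -0.6] open 0.0001 q [-0.04 -0.27  1.91 -0.    1.5   1.7 ]
tool x in pump [1.    0.003] z [-0.002 -0.    -1.   ]
turn [0.0005 0.0015 0.0029] shift after cm [-0.08 -0.   10.26]
turn [-2.3000e-03  8.0000e-04 -3.1387e+00] shift after cm [ 0.08  0.   10.26]
```

Emit:
jog_arm:
  deltas:
    - [0, 0, 0, -0.15, 0, 2.5, 0]
    - [0, 0, 0, 0, 0, 2.5, 0]
    - [0, 0, 0, 0, 0, 2.5, 0]
    - [0, 0, 0, 0, 0, 1.5, 0]
    - [0, 0, 0, 0, 0, 0.8, 0]
    - [0, 0, 0, 0, 0, 0.2, 0]
    - [0, 0, 0, 0, 0, 0, 0]
    - [0, 0, 0, 0, 0, 0, 0]

```text
t: 3.35
tool_pos: [0.4884, 0.055, 0.1546]
tool_rot: [-3.13, 0.273, -0.003]
contact_force: [0.0, 0.0, -0.4]
opening: 0.0002
```

```bash
python3 - <<'E'
from h import *
st(pump(-.070,0,.144))
for n in('scene','top'):
    im,d=vision.get_image(n); c=proj(n,pump(-.06,0,.13)).astype(int); print(n,c)
    cv2.imwrite(f'pics/{n}1.png',cv2.resize(im[max(0,c[1]-60):c[1]+60,c[0]-80:c[0]+80],None,fx=5,fy=5,interpolation=cv2.INTER_CUBIC)[...,::-1])
E
```

```text
t 3.35 pump xy mm -68.6 -1.3 z 154.6 F [ 0.   0.  -0.4] open 0.0002 q [-0.04 -0.19  2.01 -0.    1.32  1.71]
tool x in pump [ 1.    -0.001] z [ 0.002 -0.    -1.   ]
turn [-0.0002 -0.0021 -0.0005] shift after cm [-0.14 -0.13  1.06]
turn [-3.2000e-03  3.0000e-04  3.1411e+00] shift after cm [0.14 0.13 1.06]
scene [306 195]
top [312 293]
```

View pics/scene1.png

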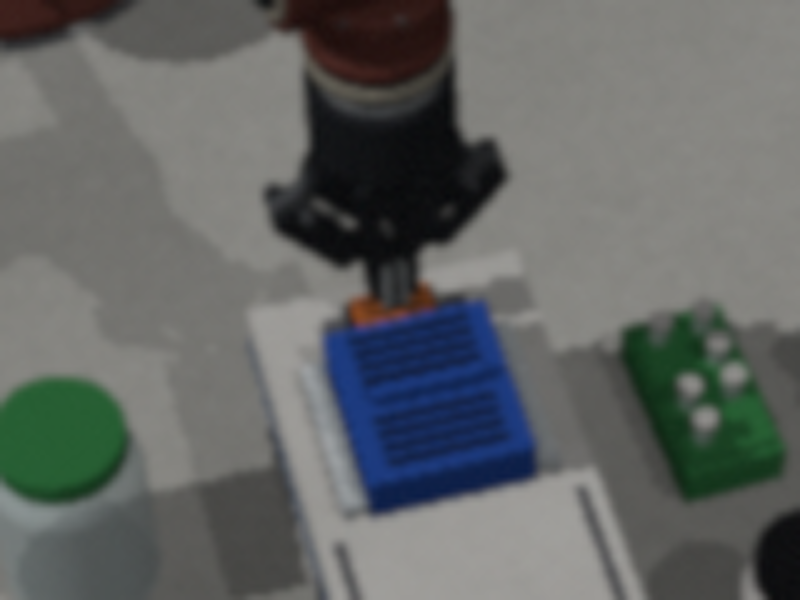

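The scene crop shows the shut fingers at about (395,285), right over the orange tab and ahead of the cover face. Starting the press.

Emit:
jog_arm:
  deltas:
    - [0, 0, 0, -0.1, 0, 0.4, 0]
    - [0, 0, 0, 0, 0, 0.4, 0]
    - [0, 0, 0, 0, 0, 0.2, 0]
    - [0, 0, 0, 0, 0, 0.2, 0]
    - [0, 0, 0, 0, 0, 0.1, 0]
    - [0, 0, 0, 0, 0, 0, 0]

```text
t: 3.95
tool_pos: [0.4867, 0.0557, 0.1406]
tool_rot: [3.13, -0.272, -0.0]
contact_force: [-1.4, -0.1, 3.6]
opening: 0.0002
```

Emit:
jog_arm:
  deltas:
    - [0, 0, 0, 0, 0, 0.1, 0]
    - [0, 0, 0, 0, 0, 0.1, 0]
    - [0, 0, 0, 0, 0, 0, 0]

```text
t: 4.2
tool_pos: [0.4868, 0.0557, 0.1386]
tool_rot: [-3.13, 0.272, -0.0]
contact_force: [-2.0, 0.6, 4.8]
opening: -0.0001
```

Emit:
jog_arm:
  deltas:
    - [0, 0, 0, 0, 0, 0.1, 0]
    - [0, 0, 0, 0, 0, 0.1, 0]
    - [0, 0, 0, 0, 0, 0, 0]
    - [0, 0, 0, 0, 0, 0, 0]

```text
t: 4.53
tool_pos: [0.4867, 0.0557, 0.1367]
tool_rot: [-3.13, 0.272, 0.0]
contact_force: [-2.1, 0.7, 4.7]
opening: -0.0002
```

```bash
cat >> h.py <<'E'
def cover(name):
    im,d=vision.get_image('top'); P=cloud('top',d); hsv=cv2.cvtColor(im,cv2.COLOR_RGB2HSV); v,u=np.mgrid[:480,:640]
    m=(u>265)&(u<380)&(v>155)&(v<330)&(hsv[...,0]>105)&(hsv[...,0]<125)&(hsv[...,1]>120)&(P[...,2]>.130)&(P[...,2]<.147)
    r=cv2.minAreaRect(P[m][:,:2].astype(np.float32)); q=P[m]-seat
    print('cover',m.sum(),np.round(r[1],4),round(r[2],2),'pump x',(np.percentile(q@ex,[1,50,99])*1e3).round(1),'y',(np.percentile(q@ey,[1,50,99])*1e3).round(1),'rect c',((np.append(r[0],0)-seat)@np.c_[ex,ey]*1e3).round(1),'z',np.percentile(P[m][:,2],[5,50,95]).round(4))
    cv2.imwrite(f'pics/{name}.png',cv2.resize(im[150:330,255:435],None,fx=3.3,fy=3.3,interpolation=cv2.INTER_CUBIC)[...,::-1])
E
python3 -c "
from h import *
st(); cover('c2')"
```

```text
t 4.53 pump xy mm -70.3 -1.0 z 136.7 F [-2.1  0.7  4.7] open -0.0002 q [-0.04 -0.17  2.03  0.    1.29  1.71]
tool x in pump [1. 0.] z [-0.  0. -1.]
turn [-0.      0.      0.0002] shift after cm None
turn [-1.0000e-04 -0.0000e+00 -3.1414e+00] shift after cm None
cover 1022 [0.0878 0.0655] 78.89 pump x [ 3.3 35.1 59.3] y [-42.7   2.2  42.9] rect c [27.5  0.2] z [0.136  0.14   0.1441]
```

The cover's rear edge moved from about +50 to about +60, so the latch let go. Now I raise the tool and part the fingers a little for a wide, square push.

Emit:
jog_arm:
  deltas:
    - [0, 0, 0, 0, 0, -0.6, 0]
    - [0, 0, 0, 0, 0, -0.8, 0]
    - [0, 0, 0, 0, -0.1, 0, 0.35]
    - [0, 0, 0, 0, 0, 0, 0.35]
    - [0, 0, 0, 0, 0, 0, 0.35]
    - [0, 0, 0, 0, 0, 0, 0.35]
    - [0, 0, 0, 0, 0, 0, 0.35]

```text
t: 5.17
tool_pos: [0.4864, 0.0566, 0.1497]
tool_rot: [3.13, -0.272, -0.002]
contact_force: [-0.5, 0.3, 0.4]
opening: 0.0298
```

```bash
python3 - <<'E'
from h import *
st(); cover('c3')
im,d=vision.get_image('scene'); c=proj('scene',pump(-.05,0,.14)).astype(int)
cv2.imwrite('pics/s3.png',cv2.resize(im[c[1]-50:c[1]+50,c[0]-66:c[0]+66],None,fx=6,fy=6,interpolation=cv2.INTER_CUBIC)[...,::-1])
E
```

```text
t 5.17 pump xy mm -70.8 -0.1 z 149.7 F [-0.5  0.3  0.4] open 0.0298 q [-0.04 -0.19  2.02 -0.    1.31  1.71]
tool x in pump [1. 0.] z [-0.001  0.    -1.   ]
turn [0.0001 0.001  0.0001] shift after cm None
turn [-1.6000e-03  2.0000e-04 -3.1415e+00] shift after cm None
cover 994 [0.0882 0.0563] 81.24 pump x [ 5.9 36.2 59.5] y [-42.7   2.3  42.8] rect c [32.7 -0.3] z [0.136  0.14   0.1438]
```

View pics/s3.png

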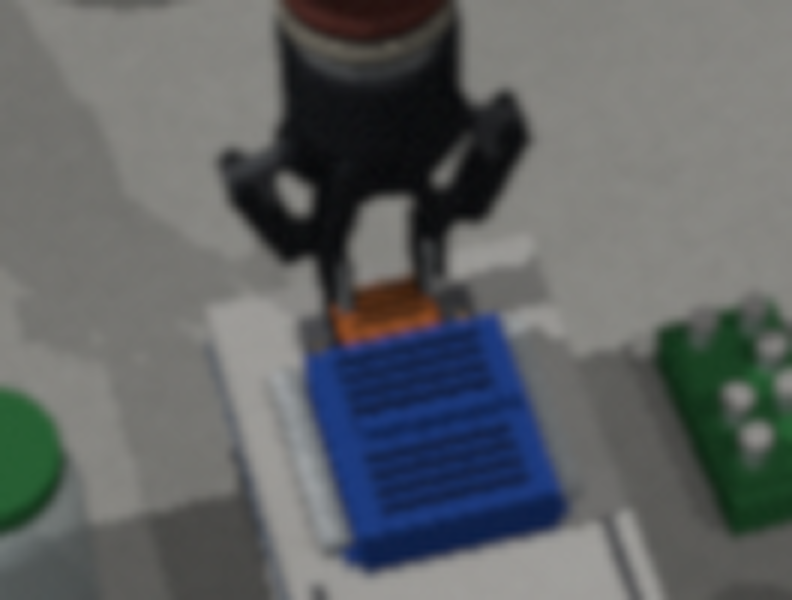

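The crop shows the cover about 11 mm back in its rails and both fingertips about (340,300) and (430,270) straddling the tab above it, in front of the cover. Now pushing.

Emit:
jog_arm:
  deltas:
    - [0, 0, 0, 0.8, 0, 0, 0.35]
    - [0, 0, 0, 0.8, 0, 0, 0.35]
    - [0, 0, 0, 0.4, 0, 0, 0.35]
    - [0, 0, 0, 0.4, 0, 0, 0.35]
    - [0, 0, 0, 0.5, 0, 0, 0.35]
    - [0, 0, 0, 0.5, 0, 0, 0.35]
    - [0, 0, 0, 0.5, 0, 0, 0.35]
    - [0, 0, 0, 0.5, 0, 0, 0.35]

```text
t: 5.93
tool_pos: [0.5306, 0.049, 0.1502]
tool_rot: [3.13, -0.272, -0.0]
contact_force: [-0.8, 0.6, 0.0]
opening: 0.0298
```

```bash
python3 -c "
from h import *
st(); cover('c4')"
```

```text
t 5.93 pump xy mm -26.0 -0.0 z 150.2 F [-0.8  0.6  0. ] open 0.0298 q [-0.05 -0.08  1.92 -0.    1.3   1.7 ]
tool x in pump [1. 0.] z [-0.  0. -1.]
turn [0.     0.0002 0.0001] shift after cm None
turn [-4.0000e-04  1.0000e-04 -3.1415e+00] shift after cm None
cover 304 [0.085  0.0192] 86.25 pump x [61.9 74.  81.6] y [-39.    8.3  42.7] rect c [75.3  1.4] z [0.1364 0.1399 0.1437]
```

Emit:
jog_arm:
  deltas:
    - [0, 0, 0, 0.6, 0, 0, 0.35]
    - [0, 0, 0, 0.7, 0, 0, 0.35]
    - [0, 0, 0, 0.7, 0, 0, 0.35]
    - [0, 0, 0, 0.7, 0, 0, 0.35]
    - [0, 0, 0, 0.7, 0, 0, 0.35]
    - [0, 0, 0, 0.7, 0, 0, 0.35]
    - [0, 0, 0, 0.7, 0, 0, 0.35]
    - [0, 0, 0, 0.6, 0, 0, 0.35]
    - [0, 0, 0, 0.6, 0, 0, 0.35]
    - [0, 0, 0, 0.4, 0, 0, 0.35]
    - [0, 0, 0, 0.3, 0, 0, 0.35]
    - [0, 0, 0, 0.3, 0, 0, 0.35]

```text
t: 6.98
tool_pos: [0.5994, 0.0369, 0.1503]
tool_rot: [-3.13, 0.272, 0.0]
contact_force: [-0.8, 0.8, 0.8]
opening: 0.0299
```

```bash
python3 -c "
from h import *
st(); cover('c5')"
```

```text
t 6.98 pump xy mm 43.8 -0.0 z 150.3 F [-0.8  0.8  0.8] open 0.0299 q [-0.06  0.08  1.76  0.    1.3   1.68]
tool x in pump [1. 0.] z [-0.  0. -1.]
turn [0.     0.0002 0.0001] shift after cm None
turn [-4.0000e-04  0.0000e+00 -3.1415e+00] shift after cm None
cover 1 [0. 0.] 0.0 pump x [31. 31. 31.] y [-17.8 -17.8 -17.8] rect c [ 31.  -17.8] z [0.1331 0.1331 0.1331]
```

View pics/c5.png

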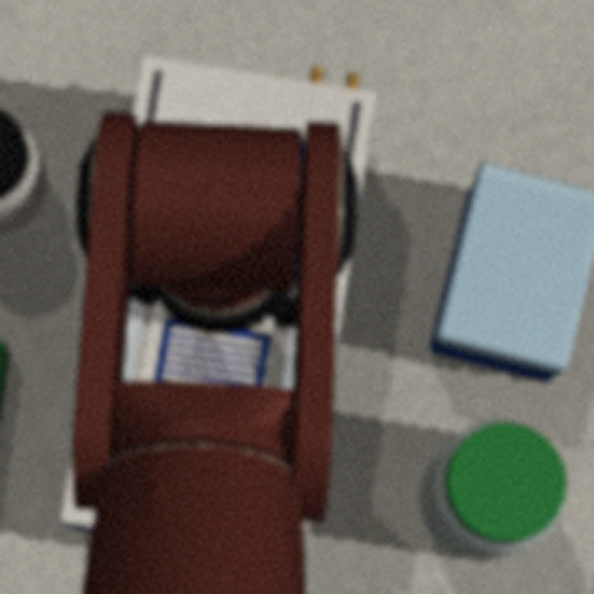

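The arm hides the cover, but the white pleated filter is uncovered at (210,355). Backing off, lifting and moving aside to check.

Emit:
jog_arm:
  deltas:
    - [0, 0, 0, -0.5, 0, 0, 0.35]
    - [0, 0, 0, -1.5, 0, 0, 0.35]
    - [0, 0, 0, -2, 0, -1, 0.35]
    - [0, 0, 0, 0, 0, -3, 0.35]
    - [0, 0, 0, 0, 0, -3, 0.35]
    - [0, 0, 0, 0, 0, -3, 0.35]
    - [0, 0, 0, 0, 0, -2, 0.35]
    - [0, 0, 0, 0, 3, 0, 0.35]
    - [0, 0, 0, 0, 3, 0, 0.35]
    - [0, 0, 0, 0, 3, 0, 0.35]
    - [0, 0, 0, 0, 3, 0, 0.35]
    - [0, 0, 0, 0, 3, 0, 0.35]

```text
t: 8.03
tool_pos: [0.5331, -0.1049, 0.2705]
tool_rot: [3.13, -0.271, 0.001]
contact_force: [0.3, 0.8, -0.1]
opening: 0.0301
```

Emit:
jog_arm:
  deltas:
    - [0, 0, 0, 0, 3, 0, 0.35]
    - [0, 0, 0, 0, 3, 0, 0.35]
    - [0, 0, 0, 0, 3, 0, 0.35]
    - [0, 0, 0, 0, 3, 0, 0.35]
    - [0, 0, 0, 0, 3, 0, 0.35]
    - [0, 0, 0, 0, 3, 0, 0.35]
    - [0, 0, 0, 0, 2, 0, 0.35]
    - [0, 0, 0, 0, 0, 0, 0.35]
    - [0, 0, 0, 0, 0, 0, 0.35]

```text
t: 8.78
tool_pos: [0.4989, -0.3013, 0.2702]
tool_rot: [-3.129, 0.275, 0.0]
contact_force: [0.6, 0.1, -0.6]
opening: 0.0299
```

```bash
python3 -c "
from h import *
st(); cover('c6')"
```

```text
t 8.78 pump xy mm 3.2 -350.5 z 270.2 F [ 0.6  0.1 -0.6] open 0.0299 q [-0.67 -0.06  1.69  0.    1.5   1.07]
tool x in pump [ 1.    -0.002] z [ 0.  0. -1.]
turn [-0.0005  0.0001 -0.0017] shift after cm None
turn [1.0000e-04 8.0000e-04 3.1399e+00] shift after cm None
cover 1977 [0.0883 0.1001] 80.21 pump x [ 53.1  98.4 150.8] y [-43.   -0.2  43. ] rect c [1.022e+02 1.000e-01] z [0.136  0.14   0.1438]
```

View pics/c6.png

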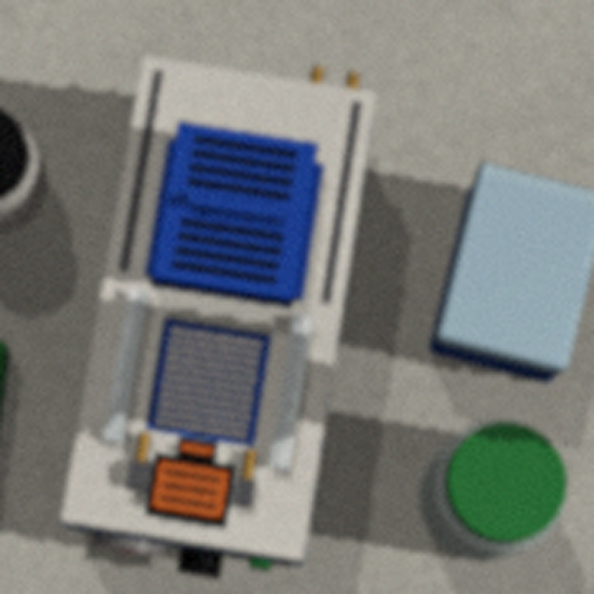

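The cover (centre at 235,210) lies square beyond the rails, the filter is open at (210,380) and the tab is back up. I'll check the bystanders against the first picture and hand in.

```bash
python3 - <<'E'
from h import *
im,d=vision.get_image('top'); P=cloud('top',d); P0=cloud('top',np.load('top0.npy'))
dz=cv2.medianBlur(np.abs(P[...,2]-P0[...,2]).astype(np.float32),5)
m=((dz>.012)*255).astype(np.uint8); n,_,s,_=cv2.connectedComponentsWithStats(m)
print('changed blobs (u,v,w,h,area):',s[1:][s[1:,4]>15].tolist())
print(ctrl.finish_job())
E
```

```text
changed blobs (u,v,w,h,area): [[293, 188, 59, 104, 4371], [283, 213, 346, 267, 29746], [237, 461, 48, 19, 523]]
the job is handed in; nothing more can be done
None
```

The filter box is open and the cover lies flat on the rear deck. I handed the job in at about 9 s of robot time.

**What I did:** With the fingers shut, I pressed the orange tab in about 7 mm, with about 5 N measured, and the cover sprang back about 11 mm. I then lifted off, parted the fingers to 30 mm and pushed the cover's front face straight back. Last, I backed off, lifted and moved the arm aside.

**Last checks:**
- **Cover:** its centre is 102 mm behind the seat and within 1 mm sideways. It is square to 0.2°, flat with its top at 140 mm, and its front edge is about 4 mm past the rail ends.
- **Filter and tab:** the filter is uncovered and the tab looks back up in the last picture.
- **Bystanders:** comparing depth before and after showed changes only at the cover and in areas I put down to the arm, one of which spans the right half of the view. The jar and tip box looked unmoved in the last picture. I could not check the pipette this way because of the arm, but the gripper only went near it about 0.25 m above the bench.

No check failed or disagreed.

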